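# Put the scraper away in the dry box and slide its cover shut

### The job

Put the scraper that lies on the sink ledge into the open well of the grey dry box, then slide the box's flat cover fully shut over it so that splashes stay out. Leave the jug, the funnel and the wiper arm where they stand.

Things in the scene. Friction and masses are not known exactly. Their poses are not given: they have to be found in the camera images.
- drybox: Grey steel box fixed to the ledge (place and yaw vary), 382 long (its y) x 140 wide x 56 high, plus 13 high side rails: 69 high in all. Its -y half is the open well; its +y half is a closed deck on which the cover parks. Origin: centre of the underside.
- well (a point): Centre of the well's inner floor, 6 above the ledge; axes of the box: y along the slide, +y towards the closed half, x across, z up. The well is 170 long (y -85 to +85 from here), 128 wide, 50 deep; the rail lips narrow its mouth to 116 wide.
- cover (a joint): Slide of the flat aluminium cover (184 x 118 x 6) in m: 0 = fully shut over the well, 0.175 = fully open, parked on the closed half; grows along the box's +y. At value q the well's mouth is free from its -y end (y = -85 mm) to about y = q - 91 mm in the well frame. Sliding takes about 2 to 3 N.
- cover_grip (a point): Middle of the black upright grip bar on the cover, moving with it: the bar is 14 thick along the slide (y), 50 across (x), and rises 30 above the cover; its top is 14 above this point. Same axes as the box. Shut, this point stands 1 mm to the +y side of the well's centre and 73 above its floor.
- scraper: Black scraper, one rigid piece lying flat, 110 long along its x; origin at the middle of its length on the underside, z up. Handle: x -55 to +13, 24 wide (y), 20 high, centre of mass near x = 0. Then a 42 wide neck, 10 high, to x = 31 and a 64 wide blade, 7 high, from x = 25 to 55. About 0.09 kg.
- jug: Bystander: closed yellow jug, 120 in diameter, 222 high, with a side handle; origin under its centre.
- funnel: Bystander: grey plastic funnel standing mouth-down, 124 across, 120 high; origin at the centre of its mouth on the ledge.
- wiper: Bystander: black wiper arm, about 405 long along its y, 30 wide, 22 high, lying on the ledge beyond the box; origin at the middle underneath.
Mind the look-alikes: they are no part of the job. Of the things that look like the scraper, the largest one is meant.

How it is judged:
By the outcome, as a careful person would: the job done as asked, in the order asked, and still so for the second after the job is handed in, with the robot touching nothing.
It also fails if it takes over 45 s, if anything falls off the work surface, if the arm or the gripper's body presses on something with over 40 N, if the wrist force passes 120 N, or if a joint passes its speed limit or range.

### The arm

A 6-joint arm with a two-finger parallel gripper is mounted at the origin on the work surface. World frame = base frame: x ahead of the robot, y to its left, z up, the work surface at z = 0. Lengths are in m, angles in rad, forces in N, time in s.
With the tool pointing down it reaches from about 0.35 to 0.85 m from the base axis. Payload 8.1 kg.
Tool frame: the origin (TCP) lies at the very end of the fingers, on their centre line; the grasp point (between the pads) lies 19 mm behind it; z points along the fingers, y is the direction in which the jaws open and shut (so a half turn about z gives the same grasp; the last joint's range is limited). The gripper opens to 93 mm and grips with 3 to 60 N. Pads are 15 mm wide; open, the fingers measure 128 mm over their backs; the gripper's body (75 mm by 188 mm) begins 65 mm behind the grasp point.
Start: joints at [-1.422, 0.13, 1.488, -0, 1.523, -0.085], TCP at [0.139, -0.584, 0.219] pointing down, gripper open.
Joint ranges: [-2.96, 2.96], [-0.89, 2.26], [0.02, 2.5], [-1.34, 4.48], [0, 2.73], [-2.66, 2.66]. Speed limits (rad/s): [2.39, 2.39, 2.79, 3.14, 3.14, 3.14].

### API

Orientations are given as a rotation vector (axis times angle).
In Python, from plant import * gives the robot as it stands.
- The arm moves only by the tool apply_moves, never from a script. Its argument "commands" is one flat list of numbers, 7 for each row, row after row: the shift along the world's x, y, z in cm, then the turn, a rotation vector about the world's x, y, z in rad, then the finger opening in cm, from 0 to 9.3. A call has 1 to 8 rows; each row shifts and turns the pose as measured when the row begins; what a row does not reach is not made up. A row lasts 1/8 s, in which the tool goes at most 62.5 mm and 10.7 degrees, less where a joint would pass 70% of its speed; a pose out of reach is approached as far as the arm can. A call with a gripper value outside its range is refused whole. The fingers move at their own pace and stop on an object; "squeeze" is the grip in N (left out, the last holds). Time passes only in rows, so rows that do not move let the fingers close. It gives the time, the measured TCP pose, the force and the opening at its end, in the units of the state.
- read_state(): the state, without advancing time (a new reading comes with each control period).
- read_camera(name): name is "side" or "top" or "wrist"; returns (picture, depth): 400x640x3 uint8, blue, green, red; 400x640 float32, m along the optical axis (not along the pixel's ray), 0 where there is no reading.
- camera_model(name): a dict with "intrinsics" (3x3 intrinsics, pixels), "dist_coeffs" ([k1, k2, p1, p2, k3] as OpenCV has them; the pictures are not rectified), "R" (3x3) and "t" (3): a world point X has camera coordinates R X + t. Camera axes: x right, y down, z forward; pixel columns grow to the right and rows downward; lengths in m; the calibration is good to about 2 mm. A picture is of the moment at which its call begins: read the wrist's pose just before it. camera_model takes no time and is no camera call; for the wrist camera it gives the pose at the moment of the call.
- close_job(): hands the job in, once; it reports no verdict.
Trained networks look in the newest picture that a camera, given by its name, has taken for a name from the list of things; names that differ only in an ending like _2 or _b are one class to them, and where a whole thing is asked for, a point or a joint stands for the part that bears it (a point fixed in the world has none). Each returns a list of dicts, best first, with "conf" (0 to 1); they miss things now and then, are a little off and sometimes report something else, mostly with a low value. They report only what shows in the picture. A call takes as long as a camera call. They do not tell look-alikes from the thing itself.
- find_in(query, camera): "point" ([x, y, z] in m, in the coordinates of the camera as it stood for that picture, good to about 4 mm: the middle of the surface that is visible of it).
- cut_out(query, camera): "mask" (400x640 bool, what is visible of it).
- spot_point(query, camera): "point" ([x, y, z] in m, in the coordinates of the camera as it stood for that picture, good to about 4 mm: a listed point, or the origin of a listed thing).
The state is a dict: "t": time; "q": joint angles; "dq": joint speeds; "joint_torque": joint torques, N m; "tool_pos": TCP position; "orientation": TCP orientation; "force": force on the tool from outside, world axes, zero at the start; "wrist_torque": the same for the moment, N m; "opening": finger opening in m.
Only numpy, scipy, OpenCV 4.12 (cv2) and the standard library are available. Lean on these libraries where they do the work, as an engineer would, in place of code of your own. Each camera call takes 0.05 s, during which the arm holds its last target. There are 200 camera calls.

## Working session

There is one attempt and no reset: what is moved stays moved. The work goes in short steps, Python scripts to look and compute and a tool call to move; the robot and the scene stay as the last step left them, time stands still between calls to the robot, and variables do not carry over. Pictures are saved under pics/ and viewed, about 8 in all and at most 12, crops included, and the job is handed in when it is done.

Besides the shell and the picture viewer there is one more tool, called after "Call:" as a command line: name --argument value ..., lists and objects as JSON in quotes. apply_moves: Moves the arm, as the interface text tells. Its arguments: {"type":"object","properties":{"commands":{"type":"array"},"squeeze":{"type":"number"}},"required":["commands"]}

```bash
mkdir -p pics; ls; cat > h.py <<'E'
from plant import *
import numpy as np, cv2
from scipy.spatial.transform import Rotation as Ro
np.set_printoptions(precision=4,suppress=True)
def w(cm,p): return np.array(cm["R"]).T@(np.array(p)-np.array(cm["t"]))
def px2w(cm,u,v,z):
    "pixel -> world on plane z"
    n=cv2.undistortPoints(np.array([[[u,v]]],float),np.array(cm["intrinsics"]),np.array(cm["dist_coeffs"]))[0,0]
    R=np.array(cm["R"]);d=R.T@np.array([n[0],n[1],1]);c=-R.T@np.array(cm["t"])
    return c+d*(z-c[2])/d[2]
def cloud(cm,dep,mask):
    v,u=np.nonzero(mask&(dep>0))
    n=cv2.undistortPoints(np.stack([u,v],1).astype(float)[:,None],np.array(cm["intrinsics"]),np.array(cm["dist_coeffs"]))[:,0]
    d=dep[v,u][:,None]
    P=np.hstack([n*d,d])
    return (P-np.array(cm["t"]))@np.array(cm["R"])
E
python3 - <<'E'
from h import *
print(read_state())
for c in ["top","side"]:
    im,d=read_camera(c); cm=camera_model(c); cv2.imwrite(f"pics/{c}0.png",im); print(c,w(cm,[0,0,0]))
    for q in ["scraper","drybox","cover"]:
        for r in find_in(q,c): print("find",q,round(r["conf"],2),w(cm,r["point"]))
    for q in ["scraper","drybox","well","cover_grip","jug","funnel","wiper"]:
        for r in spot_point(q,c): print("spot",q,round(r["conf"],2),w(cm,r["point"]))
E
```

```text
pics
{'t': 0.0, 'q': array([-1.4224,  0.1312,  1.4892, -0.    ,  1.523 , -0.0854]), 'dq': array([-0.0005, -0.0019, -0.0011,  0.0001,  0.0015, -0.0011]), 'joint_torque': array([  0.0014, -55.9835, -49.1756,   0.0769,   0.0349,  -0.0002]), 'tool_pos': array([ 0.139 , -0.5831,  0.2176]), 'orientation': array([-3.1183, -0.3662,  0.0001]), 'force': array([-0.5625, -1.1624, -1.0378]), 'wrist_torque': array([ 0.0208, -0.0148, -0.0251]), 'opening': 0.09320100021443545}
top [0.322  0.0032 1.2519]
find scraper 0.74 [ 0.5658 -0.2653  0.0087]
find drybox 0.65 [0.5189 0.1157 0.0607]
find cover 0.87 [0.5269 0.1666 0.0617]
spot scraper 0.96 [ 0.5514 -0.2617  0.0013]
spot scraper 0.61 [ 0.6962 -0.2613 -0.001 ]
spot scraper 0.49 [ 0.4153 -0.2075 -0.0024]
spot drybox 0.93 [ 0.5187  0.1164 -0.0023]
spot well 0.85 [0.5176 0.0141 0.0082]
spot cover_grip 0.83 [0.5223 0.1666 0.0838]
spot jug 0.76 [ 0.3684  0.5075 -0.0031]
spot funnel 0.88 [ 0.578  -0.4779 -0.0026]
spot wiper 0.94 [ 0.7613  0.1097 -0.0017]
side [0.5018 1.0377 1.1045]
find scraper 0.62 [ 0.5638 -0.2516  0.0092]
find scraper 0.61 [ 0.6906 -0.2566  0.0047]
find scraper 0.51 [ 0.4124 -0.2097  0.0054]
find drybox 0.77 [0.5327 0.1738 0.0598]
find drybox 0.47 [ 0.5797 -0.4559  0.029 ]
find cover 0.82 [0.5272 0.1786 0.062 ]
spot scraper 0.75 [ 0.5535 -0.2602 -0.0035]
spot scraper 0.53 [ 0.4155 -0.2118  0.0012]
spot scraper 0.49 [ 0.6983 -0.266  -0.0043]
spot drybox 0.83 [ 0.5274  0.1139 -0.0014]
spot well 0.76 [0.5233 0.0099 0.0051]
spot cover_grip 0.94 [0.5299 0.1666 0.0791]
spot jug 0.81 [ 0.3786  0.5039 -0.0024]
spot funnel 0.58 [ 0.5804 -0.4833 -0.0009]
spot wiper 0.69 [0.7668 0.1146 0.0051]
```

View pics/top0.png

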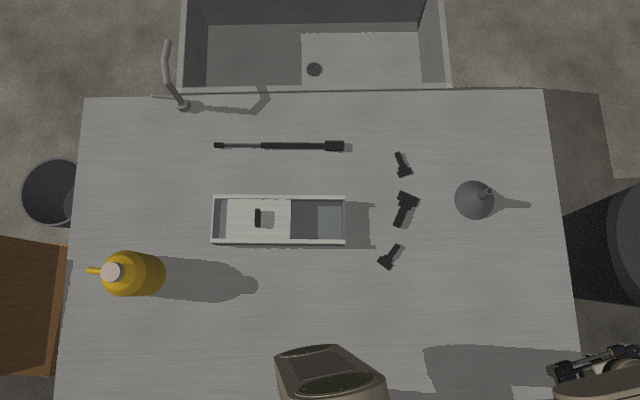

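```bash
python3 - <<'E'
from h import *
im,d=read_camera("top"); cm=camera_model("top")
for q in ["scraper","cover"]:
    for r in cut_out(q,"top"):
        P=cloud(cm,d,r["mask"]); m=r["mask"].astype(np.uint8)
        v,u=np.nonzero(m); z=np.median(P[:,2])
        bx=cv2.boxPoints(cv2.minAreaRect(np.stack([u,v],1).astype(np.float32)))
        W=np.array([px2w(cm,a,b,z)for a,b in bx])
        print(q,round(r["conf"],2),m.sum(),"z",z,np.percentile(P[:,2],[5,95]),"ctr",W.mean(0),"sides",np.linalg.norm(W[1]-W[0]),np.linalg.norm(W[2]-W[1]),"dir",np.degrees(np.arctan2(*(W[1]-W[0])[1::-1])), "uv",u.mean(),v.mean())
# tall points of scraper -> handle
E
```

```text
scraper 0.81 271 z 0.006687538007493337 [-0.001   0.0161] ctr [ 0.4126 -0.2149  0.0067] sides 0.08071277675048427 0.04728416597397064 dir -47.33059956286583 uv 388.5313653136531 257.2878228782288
scraper 0.73 198 z 0.007584536275266201 [0.0013 0.0157] ctr [ 0.6951 -0.2697  0.0076] sides 0.04201518996416011 0.07488480007879582 dir -84.14606649005395 uv 402.55555555555554 166.07575757575756
scraper 0.61 451 z 0.010318398456733317 [0.0013 0.0222] ctr [ 0.5527 -0.2513  0.0103] sides 0.10860274709694898 0.06226223857021411 dir -33.29880099582245 uv 403.89356984478934 207.29490022172948
cover 0.84 2546 z 0.06332429348558241 [0.0593 0.0686] ctr [0.5246 0.1711 0.0633] sides 0.11340722737449471 0.1854857677666956 dir 1.4696531345539554 uv 258.4866457187745 218.65553809897878
```

The top picture shows the box with its well to the right (centre about 320,220) and its cover to the left, with the grip at 258,218. The large scraper is at 404,207 between two smaller look-alikes, blade up (+x). The cover isn't fully parked: q is about 0.153. Next I'll move above the scraper for a close look.

Call:
apply_moves --commands '[4.5,3.6,1,0,0,-0.08,5.5,4.5,3.6,0.5,0,0,-0.08,5.5,4.5,3.6,0.5,0,0,-0.08,5.5,4.5,3.6,0,0,0,-0.08,5.5,4.5,3.6,0,0,0,-0.08,5.5,4.5,3.6,0,0,0,-0.08,5.5,4.5,3.6,0,0,0,-0.08,5.5,4.5,3.6,0,0,0,0,5.5]'

```text
t: 2.25
tool_pos: [0.5053, -0.2885, 0.2401]
orientation: [3.09, -0.552, 0.004]
force: [0.2, -0.2, -0.5]
opening: 0.055
```

```bash
cat > look.py <<'E'
from h import *
import sys
s=read_state(); im,d=read_camera("wrist"); cm=camera_model("wrist"); cv2.imwrite(f"pics/{sys.argv[1]}.png",im)
def tell(s):
    R=Ro.from_rotvec(s["orientation"]).as_matrix()
    print("t",s["t"],"tcp",s["tool_pos"],"yaw",np.degrees(np.arctan2(R[1,0],R[0,0])),"z",R[:,2],"open",s["opening"],"F",s["force"],"q",s["q"])
tell(s); print("cam",w(cm,[0,0,0]))
for q in sys.argv[2:]:
    for r in spot_point(q,"wrist"): print("spot",q,round(r["conf"],2),w(cm,r["point"]))
    for r in cut_out(q,"wrist"):
        P=cloud(cm,d,r["mask"]); print("mask",q,round(r["conf"],2),len(P),P.mean(0),P.min(0),P.max(0))
        if q=="scraper":
            Q=P[(P[:,2]>.003)&(P[:,2]<.04)]; H=Q[Q[:,2]>.014]; B=Q[Q[:,2]<.011]
            for n,X in(("handle",H),("blade",B)):
                if len(X)>20:
                    c,sz,a=cv2.minAreaRect((X[:,:2]*1000).astype(np.float32)); print(n,len(X),"z",np.median(X[:,2]),"rect mm",np.array(c),np.array(sz),a)
E
python3 look.py w1 scraper
```

```text
t 2.25 tcp [ 0.5053 -0.2885  0.2401] yaw -20.26018601815705 z [ 0.0022 -0.0029 -1.    ] open 0.05497076730263182 F [ 0.1867 -0.2006 -0.5036] q [-0.6061  0.0698  1.5139 -0.0011  1.5544  1.3183]
cam [ 0.5828 -0.3106  0.4066]
spot scraper 0.83 [ 0.4235 -0.2078  0.0044]
spot scraper 0.78 [ 0.7028 -0.2585 -0.0004]
spot scraper 0.75 [ 0.5566 -0.2524  0.0028]
mask scraper 0.87 1577 [ 0.6944 -0.2623  0.0096] [ 0.662  -0.291   0.0001] [ 0.7365 -0.2395  0.0175]
handle 479 z 0.015146653151655212 rect mm [ 717.3036 -254.5804] [45.8552 16.6126] 20.6005916595459
blade 954 z 0.006285511182404274 rect mm [ 690.3677 -263.0945] [48.152  44.5247] 18.415678024291992
mask scraper 0.87 955 [ 0.4207 -0.207   0.0101] [ 0.3812 -0.2563 -0.0016] [ 0.5151 -0.1722  0.2455]
handle 128 z 0.01436725026566587 rect mm [ 436.4095 -218.785 ] [14.622  45.5425] 51.47013854980469
blade 498 z 0.005147576440273683 rect mm [ 424.2185 -210.3363] [42.3534 78.6126] 51.57078552246094
mask scraper 0.81 2685 [ 0.5706 -0.2608  0.0122] [ 0.5017 -0.3059 -0.0019] [ 0.6198 -0.2205  0.0223]
handle 991 z 0.019739617946966024 rect mm [ 540.2623 -245.3728] [24.1132 68.1561] 63.969120025634766
blade 1544 z 0.007580604913783344 rect mm [ 561.692  -256.4354] [ 63.9336 103.6634] 65.06946563720703
```

The handle measures 68 x 24 mm and 20 mm high, so this is the right scraper. Its axis is at -26°. I'll grip at (0.554, -0.252).

Call:
apply_moves --commands '[2.4,1.8,-4,0,0,-0.1,5.0,2.4,1.8,-4,0,0,0,5.0,0,0,-5,0,0,0,5.0,0,0,-5,0,0,0,5.0,0,0,0,0,0,0,5.0]'

```text
t: 3.02
tool_pos: [0.5519, -0.2556, 0.0572]
orientation: [3.055, -0.707, 0.007]
force: [0.5, 0.0, -0.4]
opening: 0.0501
```

```bash
cat > st.py <<'E'
from h import *
s=read_state();R=Ro.from_rotvec(s["orientation"]).as_matrix()
print("t",s["t"],"tcp",s["tool_pos"],"yaw",np.degrees(np.arctan2(R[1,0],R[0,0])),"z",R[:,2],"open",s["opening"],"F",s["force"],"q",s["q"])
E
python3 st.py
```

```text
t 3.025 tcp [ 0.5519 -0.2556  0.0572] yaw -26.058713735496745 z [ 0.0033 -0.0067 -1.    ] open 0.05014105978695549 F [ 0.5243  0.0094 -0.3933] q [-0.5155  0.2763  1.6263 -0.0045  1.2328  1.5116]
```

Call:
apply_moves --commands '[0.2,0.4,-3,0,0,0,5.0,0,0,-2.0,0,0,0,5.0,0,0,-0.4,0,0,0,5.0,0,0,0,0,0,0,1.5,0,0,0,0,0,0,1.5,0,0,0,0,0,0,1.5]' --squeeze 25

```text
t: 3.78
tool_pos: [0.5589, -0.2586, 0.0136]
orientation: [3.049, -0.711, 0.029]
force: [0.7, -0.1, -0.0]
opening: 0.0246
```

```bash
python3 st.py
```

```text
t 3.775 tcp [ 0.5589 -0.2586  0.0136] yaw -26.238707730389248 z [ 0.0154 -0.0147 -0.9998] open 0.024591684190238588 F [ 0.664  -0.1301 -0.0071] q [-0.5133  0.3373  1.6401 -0.0058  1.1435  1.5179]
```

Call:
apply_moves --commands '[0,0,0,0,0,0,4.5,-0.4,0.4,-0.5,0.015,0.015,0,4.5,0,0,-0.4,0,0,0,4.5,0,0,0,0,0,0,4.5]'

```text
t: 4.28
tool_pos: [0.555, -0.2542, 0.0046]
orientation: [-3.059, 0.713, 0.0]
force: [-0.9, 0.6, -0.3]
opening: 0.045
```

```bash
python3 st.py; python3 look.py w2 scraper | grep -v spot; python3 st.py
```

```text
t 4.275 tcp [ 0.555  -0.2542  0.0046] yaw -26.226503564677078 z [ 0.0001  0.0011 -1.    ] open 0.04499111555686571 F [-0.8504  0.5783 -0.2699] q [-0.5141  0.3553  1.6359  0.0011  1.1509  1.514 ]
t 4.275 tcp [ 0.555  -0.2542  0.0046] yaw -26.226503564677078 z [ 0.0001  0.0011 -1.    ] open 0.04499111555686571 F [-0.8504  0.5783 -0.2699] q [-0.5141  0.3553  1.6359  0.0011  1.1509  1.514 ]
cam [ 0.6254 -0.2897  0.1711]
mask scraper 0.78 5365 [ 0.6748 -0.2716  0.0063] [ 0.6556 -0.2978  0.0006] [ 0.6943 -0.25    0.0163]
handle 59 z 0.014494503404861213 rect mm [ 690.2209 -262.0965] [7.6775 3.3507] 64.50872802734375
blade 5174 z 0.005817114010672541 rect mm [ 677.6091 -272.2535] [32.8329 44.696 ] 18.573781967163086
mask scraper 0.65 11436 [ 0.5768 -0.2681  0.0113] [ 0.4891 -0.3103 -0.0011] [ 0.618  -0.2247  0.1065]
handle 3059 z 0.019934728079617995 rect mm [ 537.3138 -248.7611] [24.0103 67.9268] 64.19917297363281
blade 7853 z 0.007629713284649395 rect mm [ 584.7549 -271.876 ] [64.1588 45.598 ] 63.781776428222656
t 4.425 tcp [ 0.5554 -0.2544  0.0052] yaw -26.224981393046498 z [ 0.0008  0.0006 -1.    ] open 0.04478881335033865 F [-0.2497  0.0237 -0.0217] q [-0.5141  0.3547  1.6354  0.001   1.1511  1.514 ]
```

Call:
apply_moves --commands '[0,0,0,0,0,0,1.5,0,0,0,0,0,0,1.5,0,0,0,0,0,0,1.5,0,0,3,0,0,0,1.5,0,0,4,0,0,0,1.5,0,0,4,0,0,0,1.5,0,0,3,0,0,0,1.5,0,0,0,0,0,0,1.5]' --squeeze 30

```text
t: 5.42
tool_pos: [0.5535, -0.2534, 0.1476]
orientation: [-3.058, 0.712, 0.003]
force: [0.0, 0.6, -1.7]
opening: 0.0236
```

```bash
python3 look.py w3 | head -1; python3 - <<'E'
from h import *
im,d=read_camera("top"); cm=camera_model("top")
for r in spot_point("cover_grip","top")+spot_point("well","top"): print(r["conf"],w(cm,r["point"]))
# box rails: points at 0.064-0.075 height in the box area
P=cloud(cm,d,np.ones(d.shape,bool))
S=P[(P[:,0]>.42)&(P[:,0]<.63)&(P[:,1]>-.12)&(P[:,1]<.36)&(P[:,2]>.045)&(P[:,2]<.11)]
c,sz,a=cv2.minAreaRect((S[:,:2]*1000).astype(np.float32)); print(c,sz,a,len(S))
T=S[S[:,2]>.08]; print("grip bar",len(T),T.min(0),T.max(0),T.mean(0))
E
```

```text
t 5.425 tcp [ 0.5535 -0.2534  0.1476] yaw -26.228856793938885 z [-0.0018  0.0022 -1.    ] open 0.023639420399449673 F [ 0.0108  0.6142 -1.6665] q [-0.5141  0.1982  1.5437  0.001   1.4023  1.5143]
0.93 [0.5224 0.1678 0.0814]
0.93 [0.5174 0.0128 0.0047]
(523.23974609375, 113.76807403564453) (382.7712097167969, 141.70648193359375) 88.39263153076172 4496
grip bar 96 [0.4998 0.1623 0.0807] [0.55   0.176  0.0992] [0.5247 0.1692 0.092 ]
```

View pics/w3.png

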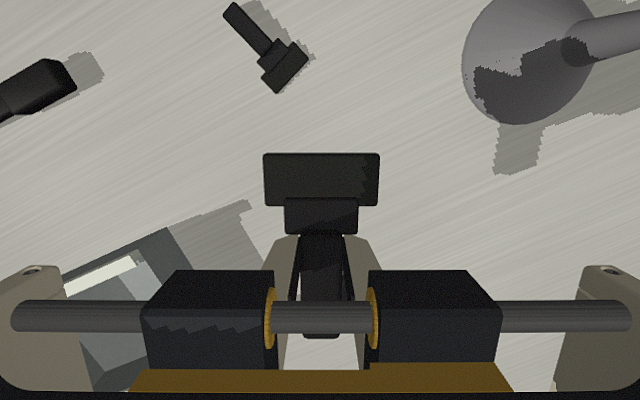

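Call:
apply_moves --commands '[-0.3,2.3,0,0,0,0.18,1.5,-0.3,2.3,0,0,0,0.18,1.5,-0.3,2.3,0,0,0,0.18,1.5,-0.3,2.3,0,0,0,0.18,1.5,-0.3,2.3,0,0,0,0.18,1.5,-0.3,2.3,0,0,0,0.18,1.5,-0.3,2.3,0,0,0,0.18,1.5,-0.3,2.3,0,0,0,0.18,1.5]'

```text
t: 6.62
tool_pos: [0.5159, -0.0608, 0.124]
orientation: [-2.736, -1.539, 0.056]
force: [-0.0, -0.9, -0.9]
opening: 0.0233
```

```bash
python3 st.py
```

```text
t 6.625 tcp [ 0.5159 -0.0608  0.124 ] yaw 58.736016430922334 z [-0.0315 -0.0162 -0.9994] open 0.02331796425740947 F [-0.0143 -0.9193 -0.8964] q [-0.1998  0.009   1.7915 -0.0226  1.3689  0.351 ]
```

Call:
apply_moves --commands '[0.1,1.5,1,0.016,-0.03,0.13,1.5,0.1,1.5,0.5,0,0,0.13,1.5,0.1,1.5,0,0,0,0.13,1.5,0.1,1.5,0,0,0,0.12,1.5,0,0,0,0,0,0,1.5]'

```text
t: 7.25
tool_pos: [0.5133, 0.0037, 0.1289]
orientation: [-2.232, -2.198, 0.019]
force: [-0.1, -0.6, -1.0]
opening: 0.0234
```

```bash
python3 st.py
```

```text
t 7.25 tcp [0.5133 0.0037 0.1289] yaw 89.11519106278394 z [-0.0151 -0.0021 -0.9999] open 0.023437615415175958 F [-0.0934 -0.5713 -1.032 ] q [-0.0902 -0.0276  1.8181 -0.0035  1.3659 -0.074 ]
```

Call:
apply_moves --commands '[0.7,-0.4,0,0,-0.015,-0.01,1.5,0,0,-2,0,0,0,1.5,0,0,0,0,0,0,1.5]'

```text
t: 7.62
tool_pos: [0.52, -0.0024, 0.1065]
orientation: [2.259, 2.182, -0.004]
force: [0.5, 0.3, -0.6]
opening: 0.0236
```

```bash
python3 look.py w4 well cover_grip scraper; python3 -c "
from h import *
im,_=read_camera('top');cv2.imwrite('pics/t1.png',cv2.resize(im[150:290,180:430],None,fx=3,fy=3))"
```

```text
t 7.625 tcp [ 0.52   -0.0024  0.1065] yaw 88.02688622674786 z [-0.0013 -0.0025 -1.    ] open 0.023600398405109926 F [ 0.5354  0.265  -0.6462] q [-0.1013 -0.0011  1.8347 -0.0027  1.309  -0.0662]
cam [0.5234 0.076  0.274 ]
mask well 0.67 45815 [0.5252 0.0695 0.0491] [ 0.429  -0.0762  0.0017] [0.6205 0.1405 0.1372]
mask cover_grip 0.9 20220 [0.5259 0.1087 0.0647] [0.4655 0.0748 0.0462] [0.5892 0.1405 0.0674]
spot scraper 0.87 [ 0.5194 -0.0038  0.1061]
mask scraper 0.83 11349 [0.5219 0.0217 0.113 ] [ 0.4709 -0.16    0.0013] [0.5742 0.054  0.1245]
blade 64 z 0.007739326049039569 rect mm [521.738    1.5948] [ 78.2577 103.3926] 87.96028900146484
```

View pics/w4.png

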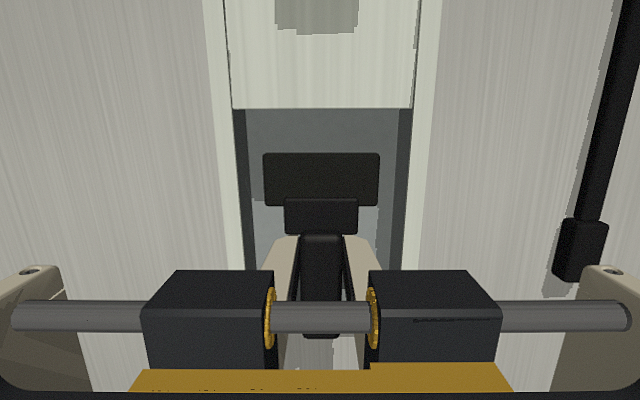

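Everything's aligned: the blade is centred in the mouth (cols 263–379 within 233–412) and the cover edge is 21 mm ahead of it. Lowering now.

Call:
apply_moves --commands '[0,0,-2.5,0,0,0,1.5,0,0,-2.5,0,0,0,1.5,0,0,-2.0,0,0,0,1.5,0,0,0,0,0,0,1.5]'

```text
t: 8.52
tool_pos: [0.5234, -0.0017, 0.0396]
orientation: [2.251, 2.181, 0.005]
force: [0.0, 0.0, -0.7]
opening: 0.0233
```

```bash
python3 st.py
```

```text
t 8.525 tcp [ 0.5234 -0.0017  0.0396] yaw 88.18735044489198 z [ 0.0073 -0.0032 -1.    ] open 0.02333156674418553 F [ 0.0371  0.0106 -0.7334] q [-0.0994  0.0828  1.8811 -0.0027  1.1701 -0.0667]
```

Call:
apply_moves --commands '[-0.2,0,-1.5,0,0.007,0,1.5,0,0,-0.9,0,0,0,1.5,0,0,-0.3,0,0,0,1.5,0,0,0,0,0,0,1.5]'

```text
t: 9.02
tool_pos: [0.523, -0.0018, 0.0132]
orientation: [2.253, 2.183, -0.0]
force: [0.1, 0.4, -1.3]
opening: 0.0242
```

```bash
python3 st.py
```

```text
t 9.025 tcp [ 0.523  -0.0018  0.0132] yaw 88.1910899016729 z [ 0.0031 -0.0035 -1.    ] open 0.024200157175246047 F [ 0.0968  0.3551 -1.3424] q [-0.0991  0.1255  1.8899 -0.0036  1.1228 -0.066 ]
```

Call:
apply_moves --commands '[0,0,-0.2,0,0,0,1.5,0,0,0,0,0,0,4.0,0,0,0,0,0,0,4.0,0,0,2.5,0,0,0,4.0,0,0,4,0,0,0,4.0,0,0,4,0,0,0,4.0,0,0,3,0,0,0,1.0,0,0,0,0,0,0,1.0]'

```text
t: 10.02
tool_pos: [0.5233, -0.0018, 0.1519]
orientation: [2.251, 2.181, 0.002]
force: [-0.7, -0.4, -0.4]
opening: 0.0248
```

```bash
python3 st.py; python3 look.py w5 scraper cover_grip
```

```text
t 10.025 tcp [ 0.5233 -0.0018  0.1519] yaw 88.18939359540656 z [ 0.0057 -0.0037 -1.    ] open 0.02482750400426854 F [-0.7069 -0.3509 -0.3566] q [-0.0991 -0.0418  1.7886 -0.0032  1.3888 -0.067 ]
t 10.025 tcp [ 0.5233 -0.0018  0.1519] yaw 88.18939359540656 z [ 0.0057 -0.0037 -1.    ] open 0.02482750400426854 F [-0.7069 -0.3509 -0.3566] q [-0.0991 -0.0418  1.7886 -0.0032  1.3888 -0.067 ]
cam [0.5241 0.0769 0.3162]
spot scraper 0.95 [ 0.5208 -0.0015  0.0079]
mask scraper 0.67 4110 [0.5226 0.0144 0.0165] [ 0.4903 -0.0543  0.0032] [0.5559 0.0544 0.0266]
handle 2060 z 0.02371159204693981 rect mm [521.8958 -12.1399] [83.9181 40.6603] 88.77227020263672
blade 573 z 0.010551822389798382 rect mm [522.6806  12.3357] [82.9041 65.8271] 88.85032653808594
mask cover_grip 0.66 16731 [0.5238 0.1165 0.0615] [0.4645 0.0752 0.0056] [0.5835 0.1547 0.0685]
```

View pics/w5.png

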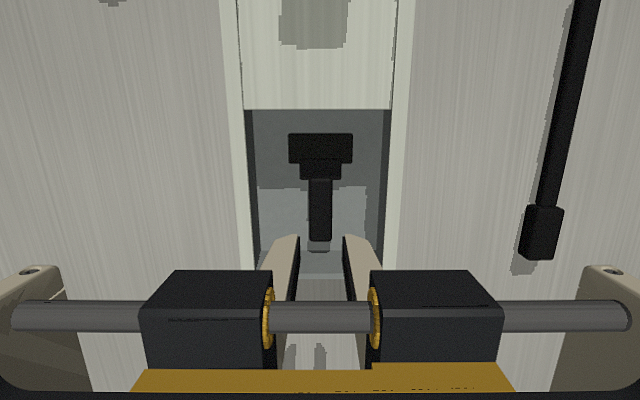

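The scraper lies flat in the well (320,190). Now I'll go behind the grip bar on its +y side.

Call:
apply_moves --commands '[0,4.5,0,0,0,0,1.0,0,4.5,0,0,0,0,1.0,0,4.5,0,0,0,0,1.0,0,4.5,0,0,0,0,1.0,0,3.0,0,0,0,0,1.0,0,0,0,0,0,0,1.0]'

```text
t: 11.02
tool_pos: [0.5144, 0.213, 0.1374]
orientation: [-2.254, -2.178, 0.025]
force: [-0.2, -0.7, 0.7]
opening: 0.0099
```

```bash
python3 st.py
```

```text
t 11.025 tcp [0.5144 0.213  0.1374] yaw 88.04066611034628 z [-0.0168 -0.0058 -0.9998] open 0.009936921975818138 F [-0.2308 -0.6582  0.6676] q [ 0.3008  0.0847  1.6876 -0.0006  1.387   0.3352]
```

Call:
apply_moves --commands '[1.1,0,0,0.006,-0.017,0,1.0,0,0,-2.5,0,0,0,1.0,0,0,-2.2,0,0,0,1.0,0,0,-0.5,0,0,0,1.0,0,0,0,0,0,0,1.0]'

```text
t: 11.65
tool_pos: [0.5276, 0.2078, 0.0824]
orientation: [2.263, 2.177, 0.001]
force: [-0.1, 0.1, -0.5]
opening: 0.01
```

```bash
python3 st.py
```

```text
t 11.65 tcp [0.5276 0.2078 0.0824] yaw 87.79005278257694 z [ 0.0015 -0.0009 -1.    ] open 0.010043762177545029 F [-0.1261  0.084  -0.5141] q [ 0.2857  0.1476  1.7251 -0.0014  1.2677  0.3247]
```

Call:
apply_moves --commands '[-0.1,-1.2,0,0,0,0,1.0,-0.1,-1.2,0,0,0,0,1.0,-0.1,-1.5,0,0,0,0,1.0,-0.05,-1.5,0,0,0,0,1.0]'

```text
t: 12.15
tool_pos: [0.5255, 0.1513, 0.0849]
orientation: [2.261, 2.177, 0.007]
force: [1.2, 2.4, -2.3]
opening: 0.0098
```

```bash
python3 st.py
```

```text
t 12.15 tcp [0.5255 0.1513 0.0849] yaw 87.83398974969894 z [ 0.0055  0.0011 -1.    ] open 0.009797906844534392 F [ 1.1724  2.4157 -2.3194] q [0.1865 0.0875 1.7853 0.0001 1.2631 0.2243]
```

Pushing works at about 2.4 N. Continuing.

Call:
apply_moves --commands '[-0.1,-1.8,-0.2,0,0,0,1.0,-0.1,-1.8,0,0,0,0,1.0,-0.1,-1.8,0,0,0,0,1.0,-0.05,-1.8,0,0,0,0,1.0,0,-1.5,0,0,0,0,1.0]'

```text
t: 12.78
tool_pos: [0.5221, 0.0578, 0.0836]
orientation: [2.261, 2.176, 0.01]
force: [-0.5, 3.1, 1.3]
opening: 0.0099
```

```bash
python3 st.py
```

```text
t 12.775 tcp [0.5221 0.0578 0.0836] yaw 87.78950447077098 z [ 0.0072  0.0016 -1.    ] open 0.00993193197919334 F [-0.4528  3.1468  1.2938] q [0.0115 0.03   1.8477 0.0016 1.2566 0.0495]
```

Call:
apply_moves --commands '[0,-1.0,0,0,0,0,1.0,0,-0.8,0,0,0,0,1.0,0,-0.5,0,0,0,0,1.0,0,-0.4,0,0,0,0,1.0]'

```text
t: 13.28
tool_pos: [0.5215, 0.0283, 0.0835]
orientation: [2.263, 2.175, 0.008]
force: [-0.9, 8.2, 2.8]
opening: 0.0096
```

```bash
python3 st.py
```

```text
t 13.275 tcp [0.5215 0.0283 0.0835] yaw 87.72885029563129 z [ 0.0056  0.0018 -1.    ] open 0.009554276679832179 F [-0.8709  8.1932  2.8375] q [-0.0454  0.0238  1.8544  0.0022  1.2579 -0.0064]
```

Call:
apply_moves --commands '[0,-0.4,0,0,0,0,1.0,0,-0.3,0,0,0,0,1.0]'

```text
t: 13.52
tool_pos: [0.5214, 0.0283, 0.0836]
orientation: [-2.259, -2.175, -0.021]
force: [-0.9, 15.8, 0.7]
opening: 0.0099
```

```bash
python3 st.py
```

```text
t 13.525 tcp [0.5214 0.0283 0.0836] yaw 87.83866487427711 z [ 0.0056  0.0139 -0.9999] open 0.009886531759633149 F [-0.9185 15.7645  0.7232] q [-0.0542  0.0228  1.8552  0.0149  1.2587 -0.021 ]
```

The cover is against its stop: no movement at 16 N. I'll back off, lift, and check from above.

Call:
apply_moves --commands '[0,1.2,0,0,0,0,1.0,0,0.8,1,0,0,0,1.0,0,0,4,0,0,0,1.0,0,1,5,0,0,0,1.0,0,5,3,0,0,0,1.0,-2,5,0,0,0,0,1.0,-4,5,0,0,0,0,1.0,-4,4,0,0,0,0,1.0]'

```text
t: 14.52
tool_pos: [0.4217, 0.2512, 0.2227]
orientation: [2.269, 2.172, 0.026]
force: [0.8, 0.6, 0.1]
opening: 0.0101
```

```bash
python3 st.py; python3 - <<'E'
from h import *
im,d=read_camera("top"); cm=camera_model("top")
cv2.imwrite("pics/t2.png",im)
for q in ["cover_grip","well","jug","funnel","wiper","scraper"]:
    for r in spot_point(q,"top"): print(q,round(r["conf"],2),w(cm,r["point"]))
P=cloud(cm,d,np.ones(d.shape,bool))
T=P[(P[:,0]>.48)&(P[:,0]<.57)&(P[:,1]>-.1)&(P[:,1]<.1)&(P[:,2]>.08)&(P[:,2]<.11)]; print("bar",len(T),T.min(0),T.max(0))
E
```

```text
t 14.525 tcp [0.4217 0.2512 0.2227] yaw 87.49406228411888 z [ 0.0122  0.0108 -0.9999] open 0.01009233515383367 F [0.794  0.5616 0.1164] q [ 0.429  -0.1875  1.7928  0.0048  1.5208  0.4726]
cover_grip 0.69 [0.5191 0.011  0.0799]
jug 0.76 [ 0.3737  0.5052 -0.0048]
funnel 0.83 [ 0.5782 -0.4763  0.0011]
wiper 0.55 [ 0.7618  0.1093 -0.0032]
scraper 0.73 [ 0.6963 -0.2625  0.0011]
scraper 0.6 [ 0.4116 -0.2086  0.0004]
bar 89 [0.4945 0.007  0.0868] [0.5435 0.0192 0.0991]
```

View pics/t2.png

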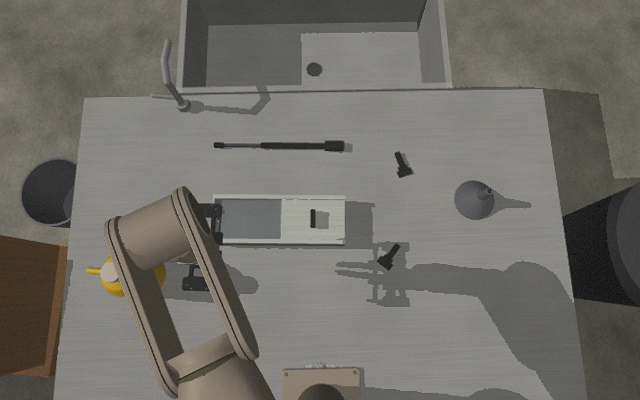

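The cover reaches the box's -y end (col 345), the grip is at 313,218, and the bystanders haven't moved. Handing in.

Call:
apply_moves --commands '[0,0,0,0,0,0,1.0,0,0,0,0,0,0,1.0]'

```text
t: 15.12
tool_pos: [0.4248, 0.2469, 0.2215]
orientation: [2.275, 2.166, 0.022]
force: [0.3, -0.4, 0.9]
opening: 0.0104
```

```bash
python3 -c "
from h import *
print(read_state()['force'],close_job())"
```

```text
the job is handed in; nothing more can be done
[ 0.2588 -0.3625  0.8624] None
```

The scraper is in the dry box's well and the cover is shut over it. I handed the job in at about 15 s of the 45 s allowed.

- **Scraper:** I picked the largest of the three look-alikes; its handle measured 68 x 24 mm and 20 mm high. My first grip sat about 9 mm too high, so I opened, lowered and gripped again before lifting. After I let go, the wrist camera showed it lying flat in the well, clear of the cover.
- **Cover:** I pushed it by its grip bar until it hit the stop and did not move at 16 N. From the top camera, the bar's centre was at y ≈ 0.013 m against about 0.015 m expected. That gap is within the measuring error, and the cover's edge reaches the end of the box.
- **Bystanders:** the jug, funnel, wiper and the two small look-alikes were found where they started, within measuring error. The gripper was clear of everything, with about 1 N on the wrist.

No check failed.

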